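Unlock the paper trimmer and park its cutting head

ROBOT

A 6-joint arm with a two-finger parallel gripper is mounted at the origin on a cart in front of the work surface, level with it; the furniture and walls round the work are solid. World frame = base frame: x ahead of the robot, y to its left, z up, the work surface at z = 0. Lengths are in m, angles in rad, forces in N, time in s.
With the tool pointing down it reaches from about 0.3 to 0.875 m from the base axis. Payload 6.4 kg.
Tool frame: the origin (TCP) lies midway between the tips of the shut fingers; the grasp point (between the pads) lies 19 mm behind it (ctrl.pinch_z is the distance from the TCP to the grasp point, in m); z points along the fingers, y is the line along which they close (so a half turn about z gives the same grasp; the last joint's range is limited). The gripper opens to 85 mm and grips with 20 to 120 N. Pads are 22 mm wide; open, the fingers measure 114 mm over their backs; the gripper's body (76 mm by 85 mm) begins 54 mm behind the grasp point. The pads swing forward as they close: fully open they stand 13 mm farther back than shut.
Start: joints at [1.03, 0.181, 1.607, -0, 1.354, -0.206], TCP at [0.189, 0.543, 0.231] pointing down, gripper open.
Joint ranges: [-2.99, 2.99], [-0.89, 2.07], [0.3, 2.58], [-1.14, 4.28], [0, 2.63], [-3.12, 3.12]. Speed limits (rad/s): [2.57, 2.57, 3.01, 3.14, 3.14, 3.14].

INTERFACE

Orientations are given as a unit quaternion [w, x, y, z].
In Python, from bench import ctrl gives the robot as it stands.
- The arm moves only by the tool apply_moves, never from a script. Its argument "moves" is a list of rows, each an object with "jaw": the opening, from 0 (shut) to 1 (fully open); "offset": the shift along the tool's x, y, z in mm, a list of three; "rot": the turn, a rotation vector about the tool's x, y, z in degrees, a list of three. In form: [{"jaw": jaw, "offset": [dx, dy, dz], "rot": [ax, ay, az]}, ...]. A call has exactly 5 rows; each row shifts and turns the commanded pose from where the row before left it, along the tool's axes as they then stand; what a row does not reach is not made up. A row lasts 1/8 s, in which the tool goes at most 62.5 mm and 10.7 degrees, less where a joint would pass 70% of its speed; a pose out of reach is approached as far as the arm can. A call is refused whole if a number of a shift passes 62.5 or a number of a turn 10.7, either way. A call with a gripper value outside its range is refused whole. The fingers move at their own pace and stop on an object; the grip force is fixed at half the most. Time passes only in rows, so rows that do not move let the fingers close, or fill a call up. It gives the time, the measured TCP pose, the force, the opening and the grip force at its end, in the units of the state.
- ctrl.get_obs(): the state, without advancing time (a new reading comes with each control period).
- ctrl.camera(name): name is "side" or "top"; returns (picture, depth): 420x560x3 uint8, red, green, blue; 420x560 float32, m along the optical axis (not along the pixel's ray), 0 where there is no reading.
- ctrl.camera_params(name): a dict with "K" (3x3 intrinsics, pixels), "cam_to_world" (4x4, takes a point from camera to world coordinates). Camera axes: x right, y down, z forward; pixel columns grow to the right and rows downward; lengths in m; the calibration is good to about 2 mm. A picture is of the moment at which its call begins. camera_params takes no time and is no camera call.
- ctrl.hand_in(): hands the job in; it is judged then, once.
Trained networks look in the newest picture that a camera, given by its name, has taken for a name from the list of things; names that differ only in an ending like _2 or _b are one class to them, and where a whole thing is asked for, a point or a joint stands for the part that bears it (a point fixed in the world has none). Each returns a list of dicts, best first, with "score" (0 to 1); they miss things now and then, are a little off and sometimes report something else, mostly with a low value. They report only what shows in the picture. A call takes as long as a camera call.
- ctrl.outline_of(camera, target): "region" (420x560 bool, what is visible of it) and "position" ([column, row] in pixels, amid what is visible of it).
The state is a dict: "time_s": time; "q": joint angles; "dq": joint speeds; "joint_efforts": joint torques, N m; "eef_pos": TCP position; "eef_rot": TCP orientation; "wrist_force": force on the tool from outside, world axes, zero at the start; "torque": the same for the moment, N m; "opening": opening from 0.0 (shut) to 1.0 (fully open); "grasp_force": force on a finger pad.
Only numpy, scipy, OpenCV 4.12 (cv2) and the standard library are available. Lean on these libraries where they do the work, as an engineer would, in place of code of your own. Each camera call takes 0.05 s, during which the arm holds its last target. There are 200 camera calls.

TASK

Get the rotary paper trimmer ready for the next sheet: pull its red lock bolt fully out, towards the front edge of the trimmer, to free the cutting head, then slide the head by its blue grip all the way along the rail to the other end. Leave the bolt pulled out, and do not move or knock over the glass beaker behind the trimmer.

Things in the scene. Friction and masses are not known exactly. Their poses are not given: they have to be found in the camera images.
- lock_bolt (a joint): The trimmer's lock bolt, a flat steel bar with a red knob, sliding level across the rail in front of the cutting head. In m: 0 fully in (locked; starts at 0 to 0.005), 0.040 fully out; beyond 0.020 it is clear of the head. It grows as the knob moves along -x of bolt_knob, to the trimmer's front edge. Takes about 2 N, stays where it is left.
- bolt_knob (a point): Centre of the bolt's red knob, an upright block 20 x 20 mm, 40 mm tall; this point is 50 mm above the worktop, the grey board under it at 16 mm. Axes: y along the rail, x across it, away from the trimmer's front edge, z up. The bar leaves the knob to +x into a dark guide, 58 mm high, 14 mm from the knob's face when locked; the y sides are free.
- cutting_head (a joint): The trimmer's cutting head on its rail. In m: 0 at the locked end (starts within 0.002), 0.260 at the stop at the other end. It grows along +y of head_grip. While the bolt is in, the head can move only 4 mm. Freed, it takes 2 to 3 N and stays where it is left.
- head_grip (a point): Point on the centre line of the head's blue grip, 85 mm above the worktop. The grip is an upright block, 26 mm in x, 40 mm in y, from the black saddle (60 x 60 mm, top at 58 mm) up to 103 mm. Axes: y along the rail, x across it, away from the trimmer's front edge, z up. At the start the red knob is at x = -80, y = +41 mm from it. The black end blocks are 50 mm high.
- beaker: Small clear glass beaker, 53 mm across, 67 mm tall, standing on the worktop 0.13 to 0.15 m behind the rail (+x), beside a brown bottle and a tub with a black lid. Origin at the centre of its underside, z up. To be left alone.

How it is judged:
On the way, in this order (a step that is already met when the one before it is completed fails the run):
1. the lock bolt is pulled out while the head is still at the locked end (value of joint lock_bolt above 0.026 m and value of joint cutting_head below 0.02 m), for 0.2 s.
2. the head is at the other end of the rail (value of joint cutting_head above 0.245 m), for 0.2 s.
At the end, for the whole second after the job is handed in: The cutting head rests within 15 mm of the far end of its 260 mm travel, the lock bolt is still within 14 mm of fully out, and the beaker stands upright (within 10 degrees) and within 20 mm of where it stood (value of joint cutting_head above 0.245 m and value of joint lock_bolt above 0.026 m and velocity of joint cutting_head below 0.01 m/s and angle between beaker's own z axis and vertical below 0.17 rad and distance of beaker from where it was at the start of the episode below 0.02 m); the robot touches nothing.
It fails at once if the beaker is moved more than 20 mm or tipped over (distance of beaker from where it was at the start of the episode above 0.02 m or angle between beaker's own z axis and vertical above 0.35 rad).
It also fails if it takes over 40 s, if anything falls off the work surface, if the arm or the gripper's body presses on something with over 40 N, if the wrist force passes 120 N, or if a joint passes its speed limit or range.

## Working session

There is one attempt and no reset: what is moved stays moved. The work goes in short steps, Python scripts to look and compute and a tool call to move; the robot and the scene stay as the last step left them, time stands still between calls to the robot, and variables do not carry over. Pictures are saved under pics/ and viewed, at most 10 in all, crops included, and the job is handed in when it is done.

Besides the shell and the picture viewer there is one more tool, called after "Call:" by a JSON object that holds its "op" and its "data", one argument or row to a line. apply_moves: Moves the arm, as the interface text tells. Its arguments: {"type":"object","properties":{"moves":{"type":"array"}},"required":["moves"]}

```bash
mkdir -p pics
cat > h.py <<'E'
import numpy as np, cv2
from bench import ctrl
def pts(cam,depth,mask):
    P=ctrl.camera_params(cam);K=P["K"];T=P["cam_to_world"]
    r,c=np.nonzero(mask&(depth>0));d=depth[r,c]
    X=np.stack([(c-K[0,2])/K[0,0]*d,(r-K[1,2])/K[1,1]*d,d,np.ones_like(d)])
    return (T@X)[:3].T
E
python3 - <<'E'
from h import *
s=ctrl.get_obs();print(s["time_s"],s["eef_pos"],s["eef_rot"],s["opening"],ctrl.pinch_z)
for cam in("top","side"):
    im,d=ctrl.camera(cam);cv2.imwrite(f"pics/{cam}0.png",im[:,:,::-1])
    for n in("bolt_knob","head_grip","beaker"):
        for o in ctrl.outline_of(cam,n)[:2]:
            p=pts(cam,d,o["region"])
            print(cam,n,round(o["score"],2),np.round(o["position"]),len(p),np.round(np.percentile(p,[3,50,97],axis=0),3).tolist() if len(p) else "")
E
```

```text
0.0 [0.18863263 0.5426163  0.2303825 ] [-3.08605042e-04  1.66600044e-01  9.86024184e-01 -7.99627905e-04] 1.000619226669586 0.0187
top bolt_knob 0.59 [283. 248.] 290 [[0.526, -0.07, 0.049], [0.551, -0.061, 0.056], [0.602, -0.053, 0.072]]
top head_grip 0.65 [306. 209.] 1120 [[0.586, -0.128, 0.041], [0.608, -0.099, 0.059], [0.646, -0.072, 0.105]]
top head_grip 0.44 [189. 137.] 824 [[0.726, 0.105, 0.01], [0.754, 0.131, 0.033], [0.774, 0.152, 0.068]]
top beaker 0.98 [189. 136.] 855 [[0.726, 0.105, 0.009], [0.755, 0.131, 0.034], [0.774, 0.152, 0.068]]
side bolt_knob 0.77 [321. 221.] 581 [[0.528, -0.069, 0.035], [0.545, -0.055, 0.054], [0.605, -0.051, 0.072]]
side head_grip 0.66 [287. 200.] 1347 [[0.588, -0.122, 0.04], [0.614, -0.084, 0.06], [0.644, -0.071, 0.105]]
side beaker 0.73 [154. 289.] 1827 [[0.728, 0.104, 0.008], [0.749, 0.135, 0.044], [0.775, 0.153, 0.068]]
side beaker 0.29 [285. 200.] 1412 [[0.588, -0.126, 0.035], [0.614, -0.085, 0.06], [0.65, -0.071, 0.105]]
```

View pics/top0.png

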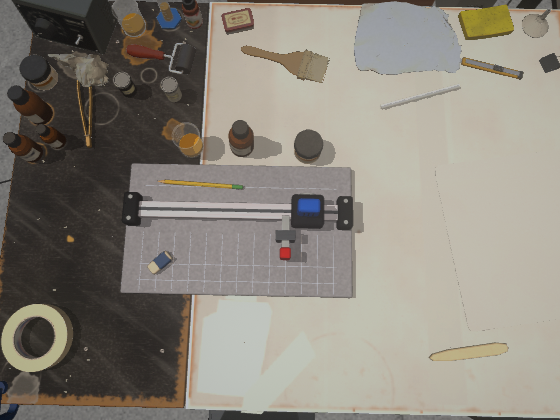

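View pics/side0.png

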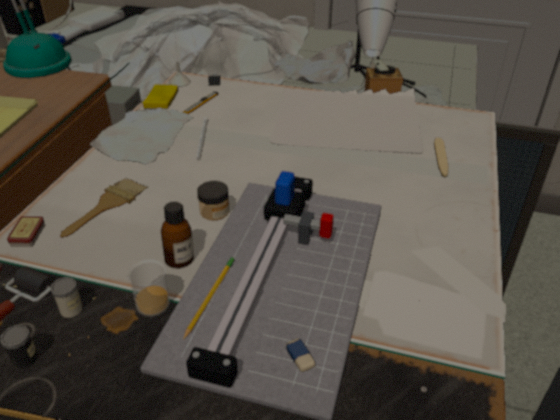

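Run:
```python
from h import *
for cam in("top","side"):
    im,d=ctrl.camera(cam);h=cv2.cvtColor(im,cv2.COLOR_RGB2HSV);H,S,V=cv2.split(h)
    for n,m in(("red",((H<6)|(H>174))&(S>140)&(V>70)),("blue",(H>100)&(H<125)&(S>130)&(V>50))):
        k,l,st,ce=cv2.connectedComponentsWithStats(m.astype(np.uint8))
        for i in range(1,k):
            if st[i,4]<60: continue
            p=pts(cam,d,l==i)
            if len(p)==0: continue
            zt=np.percentile(p[:,2],97);t=p[p[:,2]>zt-.006]
            r=cv2.minAreaRect((t[:,:2]*1000).astype(np.float32))
            print(cam,n,st[i,4],np.round(ce[i]),"top z",round(zt,3),"mean",np.round(t.mean(0),4),"rect",np.round(r[0]),np.round(r[1]),round(r[2],1),len(t))
```

```text
top red 166 [144.  52.] top z 0.028 mean [0.9464 0.2436 0.0249] rect [944. 239.] [61. 15.] 80.9 100
top red 108 [285. 252.] top z 0.073 mean [ 0.5355 -0.0613  0.0704] rect [536. -61.] [16. 18.] 1.4 106
top blue 210 [169.  19.] top z 0.009 mean [1.0284 0.1924 0.0064] rect [1030.  193.] [40. 45.] 27.5 203
top blue 286 [309. 205.] top z 0.106 mean [ 0.6153 -0.1004  0.1031] rect [ 616. -100.] [37. 23.] 88.7 270
side red 286 [326. 225.] top z 0.072 mean [ 0.537  -0.0585  0.0704] rect [538. -60.] [17. 18.] 12.5 102
side blue 485 [284. 188.] top z 0.105 mean [ 0.6158 -0.0959  0.1034] rect [616. -97.] [34. 22.] 87.7 193
```

The top view shows the red knob at (285,252), the blue grip at (309,205) and the beaker at (189,137). The end blocks are at (132,208) and (345,212), so the rail runs along about +y and the front edge faces the robot. The side view agrees: knob at (326,225), grip at (284,188), beaker at (152,288). Next I'll get the trimmer's yaw from the end blocks.

Run:
```python
from h import *
im,d=ctrl.camera("top")
c=[]
for (u0,u1,v0,v1) in((118,148,185,232),(333,358,190,236)):
    m=np.zeros(d.shape,bool);m[v0:v1,u0:u1]=True
    p=pts("top",d,m&(im.max(2)<75));p=p[abs(p[:,2]-.05)<.008]
    r=cv2.minAreaRect((p[:,:2]*1000).astype(np.float32));print(np.round(r[0]),np.round(r[1]),round(r[2],1),len(p),p[:,2].mean());c.append(np.array(r[0]))
v=c[0]-c[1];print("yaw deg",np.degrees(np.arctan2(-v[0],v[1])),"len",np.hypot(*v))
```

```text
[614. 227.] [59. 29.] 1.9 459 0.04974660746724398
[ 616. -166.] [35. 60.] 89.9 440 0.049916048553874395
yaw deg 0.18740741997255544 len 392.68560279500974
```

Call:
{"op": "apply_moves", "data": {
  "moves": [
    {"jaw": 1, "offset": [0, 0, 0], "rot": [0, 0, -10]},
    {"jaw": 1, "offset": [0, 0, 0], "rot": [0, 0, -10]},
    {"jaw": 1, "offset": [0, 0, 0], "rot": [0, 0, 0]},
    {"jaw": 1, "offset": [0, 0, 0], "rot": [0, 0, 0]},
    {"jaw": 1, "offset": [0, 0, 0], "rot": [0, 0, 0]}
  ]
}}

```text
time_s: 1.18
eef_pos: [0.1889, 0.5431, 0.2313]
eef_rot: [-0.0, -0.006, 1.0, 0.0]
wrist_force: [0.1, -0.0, 0.6]
opening: 1.001
grasp_force: 0.0
```

Call:
{"op": "apply_moves", "data": {
  "moves": [
    {"jaw": 1, "offset": [-23, -40, 0], "rot": [0, 0, 0]},
    {"jaw": 1, "offset": [-23, -40, 0], "rot": [0, 0, 0]},
    {"jaw": 1, "offset": [-23, -40, 0], "rot": [0, 0, 0]},
    {"jaw": 1, "offset": [-23, -40, 0], "rot": [0, 0, 0]},
    {"jaw": 1, "offset": [-23, -40, 0], "rot": [0, 0, 0]}
  ]
}}

```text
time_s: 1.8
eef_pos: [0.3074, 0.3435, 0.2315]
eef_rot: [0.0, -0.007, 1.0, 0.0]
wrist_force: [0.9, 0.1, 0.2]
opening: 0.996
grasp_force: 0.0
```

Call:
{"op": "apply_moves", "data": {
  "moves": [
    {"jaw": 1, "offset": [-23, -40, 0], "rot": [0, 0, 0]},
    {"jaw": 1, "offset": [-23, -40, 0], "rot": [0, 0, 0]},
    {"jaw": 1, "offset": [-23, -40, 0], "rot": [0, 0, 0]},
    {"jaw": 1, "offset": [-23, -40, 0], "rot": [0, 0, 0]},
    {"jaw": 1, "offset": [-23, -40, 0], "rot": [0, 0, 0]}
  ]
}}

```text
time_s: 2.42
eef_pos: [0.4253, 0.145, 0.2316]
eef_rot: [0.0, -0.006, 1.0, 0.0]
wrist_force: [0.3, 1.0, 0.3]
opening: 1.0
grasp_force: 0.0
```

Call:
{"op": "apply_moves", "data": {
  "moves": [
    {"jaw": 1, "offset": [-23, -40, 0], "rot": [0, 0, 0]},
    {"jaw": 1, "offset": [-23, -40, 0], "rot": [0, 0, 0]},
    {"jaw": 1, "offset": [-23, -40, 0], "rot": [0, 0, 0]},
    {"jaw": 1, "offset": [-23, -40, 0], "rot": [0, 0, 0]},
    {"jaw": 1, "offset": [0, 0, 0], "rot": [0, 0, 0]}
  ]
}}

```text
time_s: 3.05
eef_pos: [0.52, -0.0149, 0.2312]
eef_rot: [0.0, -0.005, 1.0, -0.0]
wrist_force: [-0.6, 0.6, -0.4]
opening: 1.002
grasp_force: 0.0
```

Call:
{"op": "apply_moves", "data": {
  "moves": [
    {"jaw": 1, "offset": [-14, -45, 0], "rot": [0, 0, 0]},
    {"jaw": 1, "offset": [0, 0, 40], "rot": [0, 0, 0]},
    {"jaw": 1, "offset": [0, 0, 40], "rot": [0, 0, 0]},
    {"jaw": 1, "offset": [0, 0, 30], "rot": [0, 0, 0]},
    {"jaw": 1, "offset": [0, 0, 0], "rot": [0, 0, 0]}
  ]
}}

```text
time_s: 3.68
eef_pos: [0.5311, -0.0555, 0.119]
eef_rot: [-0.003, -0.007, 1.0, 0.001]
wrist_force: [-0.3, -0.5, 0.7]
opening: 1.004
grasp_force: 0.0
```

Run:
```python
from h import *
s=ctrl.get_obs();print(s["eef_pos"])
im,d=ctrl.camera("side");cv2.imwrite("pics/s1.png",cv2.resize(im[80:380,150:500],(700,600))[:,:,::-1])
```

```text
[ 0.53113364 -0.05547088  0.11898002]
```

View pics/s1.png

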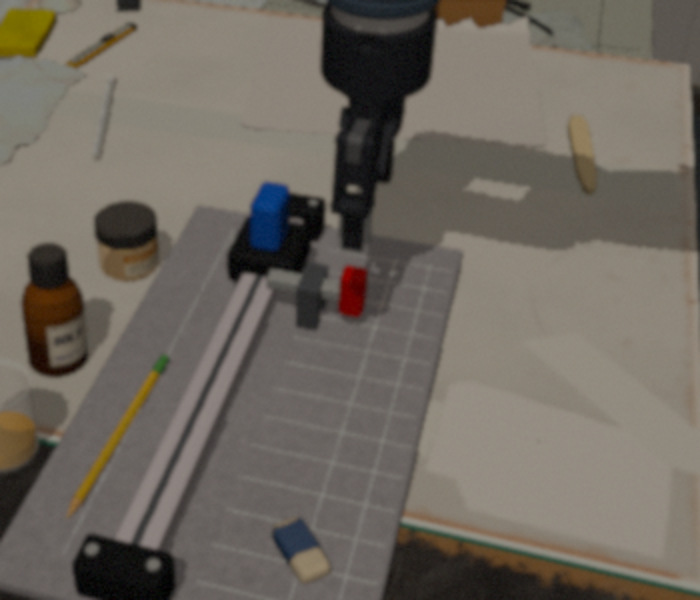

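The gripper hangs above the knob (crop 352,290), with its fingers in line with it and clear of the guide (310,295) and the head. I'll lower it now.

Call:
{"op": "apply_moves", "data": {
  "moves": [
    {"jaw": 1, "offset": [-3, -5, 0], "rot": [0, 0, 0]},
    {"jaw": 1, "offset": [0, 0, 30], "rot": [0, 0, 0]},
    {"jaw": 1, "offset": [0, 0, 30], "rot": [0, 0, 0]},
    {"jaw": 1, "offset": [0, 0, 22], "rot": [0, 0, 0]},
    {"jaw": 1, "offset": [0, 0, 0], "rot": [0, 0, 0]}
  ]
}}

```text
time_s: 4.35
eef_pos: [0.5365, -0.0621, 0.0392]
eef_rot: [-0.0, -0.007, 1.0, 0.0]
wrist_force: [-1.0, 0.9, 0.1]
opening: 1.001
grasp_force: 0.0
```

Call:
{"op": "apply_moves", "data": {
  "moves": [
    {"jaw": 0.1, "offset": [0, 0, 0], "rot": [0, 0, 0]},
    {"jaw": 0.1, "offset": [0, 0, 0], "rot": [0, 0, 0]},
    {"jaw": 0.1, "offset": [0, 0, 0], "rot": [0, 0, 0]},
    {"jaw": 0.1, "offset": [0, 0, 0], "rot": [0, 0, 0]},
    {"jaw": 0.1, "offset": [0, 0, 0], "rot": [0, 0, 0]}
  ]
}}

```text
time_s: 4.97
eef_pos: [0.537, -0.0616, 0.0401]
eef_rot: [0.0, -0.007, 1.0, 0.0]
wrist_force: [-0.9, 3.8, 5.2]
opening: 0.224
grasp_force: 58.8
```

Gripped: the opening is about 19 mm, which matches the knob. Pulling.

Call:
{"op": "apply_moves", "data": {
  "moves": [
    {"jaw": 0.1, "offset": [10, 0, 0], "rot": [0, 0, 0]},
    {"jaw": 0.1, "offset": [10, 0, 0], "rot": [0, 0, 0]},
    {"jaw": 0.1, "offset": [10, 0, 0], "rot": [0, 0, 0]},
    {"jaw": 0.1, "offset": [7, 0, 0], "rot": [0, 0, 0]},
    {"jaw": 0.1, "offset": [0, 0, 0], "rot": [0, 0, 0]}
  ]
}}

```text
time_s: 5.6
eef_pos: [0.4994, -0.0618, 0.0401]
eef_rot: [0.0, -0.007, 1.0, 0.001]
wrist_force: [-2.6, 5.5, 7.2]
opening: 0.222
grasp_force: 60.4
```

Call:
{"op": "apply_moves", "data": {
  "moves": [
    {"jaw": 0.1, "offset": [0, 0, 0], "rot": [0, 0, 0]},
    {"jaw": 0.1, "offset": [0, 0, 0], "rot": [0, 0, 0]},
    {"jaw": 1, "offset": [0, 0, 0], "rot": [0, 0, 0]},
    {"jaw": 1, "offset": [0, 0, 0], "rot": [0, 0, 0]},
    {"jaw": 1, "offset": [0, 0, 0], "rot": [0, 0, 0]}
  ]
}}

```text
time_s: 6.22
eef_pos: [0.4994, -0.0627, 0.0392]
eef_rot: [-0.0, -0.007, 1.0, -0.0]
wrist_force: [0.3, -0.4, -0.7]
opening: 0.856
grasp_force: 0.0
```

Call:
{"op": "apply_moves", "data": {
  "moves": [
    {"jaw": 1, "offset": [0, 0, 0], "rot": [0, 0, 0]},
    {"jaw": 1, "offset": [0, 0, -40], "rot": [0, 0, 0]},
    {"jaw": 1, "offset": [0, 0, -40], "rot": [0, 0, 0]},
    {"jaw": 1, "offset": [0, 0, -40], "rot": [0, 0, 0]},
    {"jaw": 0, "offset": [0, 0, -10], "rot": [0, 0, 0]}
  ]
}}

```text
time_s: 6.85
eef_pos: [0.5012, -0.0632, 0.1722]
eef_rot: [0.002, -0.007, 1.0, -0.001]
wrist_force: [0.4, 1.2, 0.4]
opening: 0.817
grasp_force: 0.0
```

Call:
{"op": "apply_moves", "data": {
  "moves": [
    {"jaw": 0, "offset": [0, -50, 0], "rot": [0, 0, 0]},
    {"jaw": 0, "offset": [0, -46, 0], "rot": [0, 0, 0]},
    {"jaw": 0, "offset": [-57, 0, 0], "rot": [0, 0, 0]},
    {"jaw": 0, "offset": [-57, 0, 0], "rot": [0, 0, 0]},
    {"jaw": 0, "offset": [0, 0, 0], "rot": [0, 0, 0]}
  ]
}}

```text
time_s: 7.48
eef_pos: [0.6166, -0.1568, 0.1661]
eef_rot: [-0.001, -0.008, 1.0, 0.001]
wrist_force: [0.6, -1.0, -0.7]
opening: 0.0
grasp_force: 0.0
```

Run:
```python
from h import *
s=ctrl.get_obs();print(s["eef_pos"],s["opening"])
im,d=ctrl.camera("side");cv2.imwrite("pics/s2.png",cv2.resize(im[80:380,150:500],(700,600))[:,:,::-1])
h=cv2.cvtColor(im,cv2.COLOR_RGB2HSV);H,S,V=cv2.split(h)
for n,m in(("red",((H<6)|(H>174))&(S>140)&(V>70)),("blue",(H>100)&(H<125)&(S>130)&(V>50))):
    k,l,st,ce=cv2.connectedComponentsWithStats(m.astype(np.uint8));i=1+st[1:,4].argmax();p=pts("side",d,l==i);t=p[p[:,2]>np.percentile(p[:,2],97)-.006];print(n,ce[i].round(),t.mean(0).round(4),np.percentile(t,[3,97],axis=0).round(3))
```

```text
[ 0.61661954 -0.15675452  0.16614818] 4.0455842821624617e-05
red [349. 230.] [ 0.5001 -0.0585  0.0704] [[ 0.491 -0.068  0.067]
 [ 0.509 -0.052  0.073]]
blue [284. 188.] [ 0.6159 -0.0955  0.1032] [[ 0.606 -0.113  0.1  ]
 [ 0.627 -0.082  0.105]]
```

View pics/s2.png

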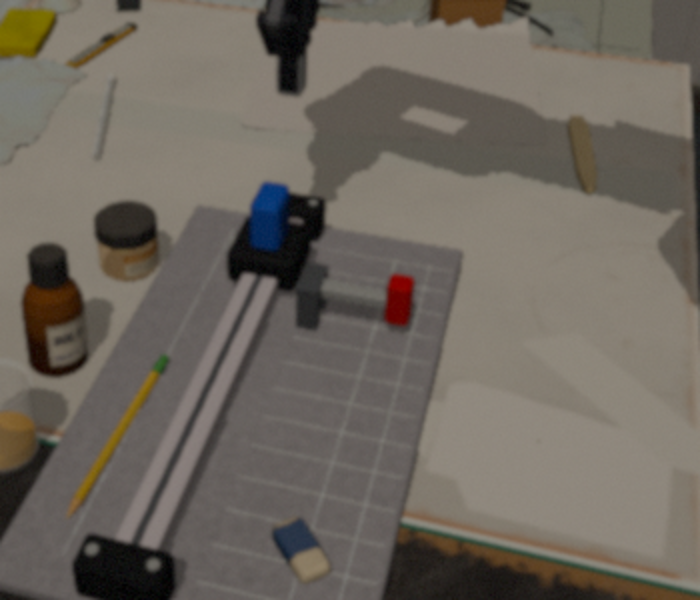

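The bolt is out about 37 mm (knob at crop 400,300), the head hasn't moved (grip at 268,215), and the shut gripper is above the -y side of the grip. I'll lower it and push.

Call:
{"op": "apply_moves", "data": {
  "moves": [
    {"jaw": 0, "offset": [0, 0, 40], "rot": [0, 0, 0]},
    {"jaw": 0, "offset": [0, 0, 30], "rot": [0, 0, 0]},
    {"jaw": 0, "offset": [0, 0, 16], "rot": [0, 0, 0]},
    {"jaw": 0, "offset": [0, 0, 0], "rot": [0, 0, 0]},
    {"jaw": 0, "offset": [0, 0, 0], "rot": [0, 0, 0]}
  ]
}}

```text
time_s: 8.15
eef_pos: [0.6156, -0.1573, 0.0848]
eef_rot: [0.001, -0.007, 1.0, -0.0]
wrist_force: [0.2, -0.3, 0.8]
opening: 0.0
grasp_force: 0.0
```

Call:
{"op": "apply_moves", "data": {
  "moves": [
    {"jaw": 0, "offset": [0, 8, 0], "rot": [0, 0, 0]},
    {"jaw": 0, "offset": [0, 8, 0], "rot": [0, 0, 0]},
    {"jaw": 0, "offset": [0, 8, 0], "rot": [0, 0, 0]},
    {"jaw": 0, "offset": [0, 8, 0], "rot": [0, 0, 0]},
    {"jaw": 0, "offset": [0, 8, 0], "rot": [0, 0, 0]}
  ]
}}

```text
time_s: 8.78
eef_pos: [0.6148, -0.1167, 0.0837]
eef_rot: [0.0, -0.007, 1.0, -0.0]
wrist_force: [0.4, -2.3, 2.0]
opening: 0.0
grasp_force: 1.1
```

Call:
{"op": "apply_moves", "data": {
  "moves": [
    {"jaw": 0, "offset": [0, 16, 0], "rot": [0, 0, 0]},
    {"jaw": 0, "offset": [0, 20, 0], "rot": [0, 0, 0]},
    {"jaw": 0, "offset": [0, 20, 0], "rot": [0, 0, 0]},
    {"jaw": 0, "offset": [0, 20, 0], "rot": [0, 0, 0]},
    {"jaw": 0, "offset": [0, 16, 0], "rot": [0, 0, 0]}
  ]
}}

```text
time_s: 9.4
eef_pos: [0.6129, -0.0232, 0.0832]
eef_rot: [-0.0, -0.008, 1.0, 0.0]
wrist_force: [1.7, -2.7, 0.2]
opening: -0.002
grasp_force: 1.2
```

Call:
{"op": "apply_moves", "data": {
  "moves": [
    {"jaw": 0, "offset": [0, 20, 0], "rot": [0, 0, 0]},
    {"jaw": 0, "offset": [0, 20, 0], "rot": [0, 0, 0]},
    {"jaw": 0, "offset": [0, 20, 0], "rot": [0, 0, 0]},
    {"jaw": 0, "offset": [0, 20, 0], "rot": [0, 0, 0]},
    {"jaw": 0, "offset": [0, 10, 0], "rot": [0, 0, 0]}
  ]
}}

```text
time_s: 10.02
eef_pos: [0.6115, 0.0667, 0.0832]
eef_rot: [-0.0, -0.008, 1.0, 0.0]
wrist_force: [1.0, -4.2, -0.9]
opening: -0.001
grasp_force: 1.2
```

Call:
{"op": "apply_moves", "data": {
  "moves": [
    {"jaw": 0, "offset": [0, 10, 0], "rot": [0, 0, 0]},
    {"jaw": 0, "offset": [0, 10, 0], "rot": [0, 0, 0]},
    {"jaw": 0, "offset": [0, 8, 0], "rot": [0, 0, 0]},
    {"jaw": 0, "offset": [0, 5, 0], "rot": [0, 0, 0]},
    {"jaw": 0, "offset": [0, 0, 0], "rot": [0, 0, 0]}
  ]
}}

```text
time_s: 10.65
eef_pos: [0.6109, 0.0987, 0.0831]
eef_rot: [-0.0, -0.007, 1.0, 0.0]
wrist_force: [0.3, 0.2, -0.2]
opening: 0.002
grasp_force: 0.0
```

Run:
```python
from h import *
s=ctrl.get_obs();print(s["eef_pos"],s["wrist_force"])
im,d=ctrl.camera("side");cv2.imwrite("pics/s3.png",im[:,:,::-1])
h=cv2.cvtColor(im,cv2.COLOR_RGB2HSV);H,S,V=cv2.split(h)
for n,m in(("red",((H<6)|(H>174))&(S>140)&(V>70)),("blue",(H>100)&(H<125)&(S>130)&(V>50))):
    k,l,st,ce=cv2.connectedComponentsWithStats(m.astype(np.uint8));i=1+st[1:,4].argmax();p=pts("side",d,l==i);t=p[p[:,2]>np.percentile(p[:,2],97)-.006];print(n,ce[i].round(),t.mean(0).round(4),np.percentile(t,[3,97],axis=0).round(3))
```

```text
[0.61089942 0.09867824 0.08309468] [ 0.345677    0.2261805  -0.19505838]
red [349. 229.] [ 0.4998 -0.059   0.0705] [[ 0.491 -0.069  0.067]
 [ 0.509 -0.052  0.073]]
blue [235. 287.] [0.6153 0.1353 0.1032] [[0.605 0.117 0.1  ]
 [0.627 0.151 0.105]]
```

View pics/s3.png

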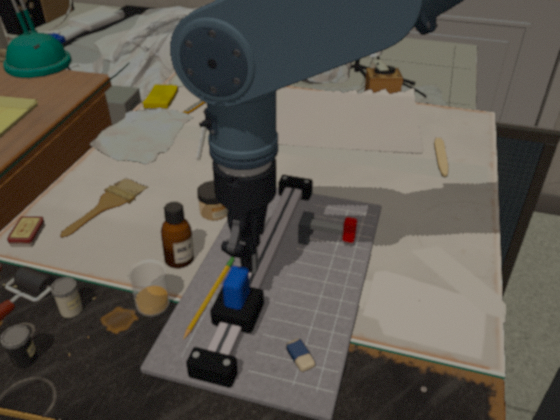

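The head (grip at 235,287) has travelled about 231 mm, so there are about 29 mm left. The beaker (150,290) and bolt (349,229) haven't moved.

Call:
{"op": "apply_moves", "data": {
  "moves": [
    {"jaw": 0, "offset": [0, 8, 0], "rot": [0, 0, 0]},
    {"jaw": 0, "offset": [0, 8, 0], "rot": [0, 0, 0]},
    {"jaw": 0, "offset": [0, 6, 0], "rot": [0, 0, 0]},
    {"jaw": 0, "offset": [0, 4, 0], "rot": [0, 0, 0]},
    {"jaw": 0, "offset": [0, 3, 0], "rot": [0, 0, 0]}
  ]
}}

```text
time_s: 11.32
eef_pos: [0.6109, 0.1248, 0.0832]
eef_rot: [-0.0, -0.007, 1.0, -0.002]
wrist_force: [-0.8, -18.4, -1.2]
opening: -0.001
grasp_force: 9.1
```

Call:
{"op": "apply_moves", "data": {
  "moves": [
    {"jaw": 0, "offset": [0, 1, 0], "rot": [0, 0, 0]},
    {"jaw": 0, "offset": [0, 0, 0], "rot": [0, 0, 0]},
    {"jaw": 0, "offset": [0, -10, 0], "rot": [0, 0, 0]},
    {"jaw": 0, "offset": [0, -10, 0], "rot": [0, 0, 0]},
    {"jaw": 0, "offset": [0, 0, 0], "rot": [0, 0, 0]}
  ]
}}

```text
time_s: 11.95
eef_pos: [0.6112, 0.1077, 0.0834]
eef_rot: [0.0, -0.007, 1.0, 0.0]
wrist_force: [-0.4, -0.3, 0.2]
opening: -0.002
grasp_force: 0.0
```

Call:
{"op": "apply_moves", "data": {
  "moves": [
    {"jaw": 0, "offset": [0, 0, -30], "rot": [0, 0, 0]},
    {"jaw": 0, "offset": [0, 0, -40], "rot": [0, 0, 0]},
    {"jaw": 0, "offset": [0, 0, -30], "rot": [0, 0, 0]},
    {"jaw": 0, "offset": [0, 0, 0], "rot": [0, 0, 0]},
    {"jaw": 0, "offset": [0, 0, 0], "rot": [0, 0, 0]}
  ]
}}

```text
time_s: 12.58
eef_pos: [0.6105, 0.1084, 0.1823]
eef_rot: [-0.001, -0.007, 1.0, 0.0]
wrist_force: [-0.3, -0.6, -0.1]
opening: 0.001
grasp_force: 0.0
```

Run:
```python
from h import *
s=ctrl.get_obs();print(s["time_s"],s["eef_pos"],s["wrist_force"])
im,d=ctrl.camera("side");cv2.imwrite("pics/s4.png",im[:,:,::-1])
h=cv2.cvtColor(im,cv2.COLOR_RGB2HSV);H,S,V=cv2.split(h)
for n,m in(("red",((H<6)|(H>174))&(S>140)&(V>70)),("blue",(H>100)&(H<125)&(S>130)&(V>50))):
    k,l,st,ce=cv2.connectedComponentsWithStats(m.astype(np.uint8));i=1+st[1:,4].argmax();p=pts("side",d,l==i);t=p[p[:,2]>np.percentile(p[:,2],97)-.006];print(n,ce[i].round(),t.mean(0).round(4),np.percentile(t,[3,97],axis=0).round(3))
```

```text
12.575 [0.61052025 0.10841614 0.18226558] [-0.28814509 -0.57892855 -0.10028851]
red [349. 229.] [ 0.5    -0.0591  0.0703] [[ 0.491 -0.069  0.067]
 [ 0.509 -0.051  0.073]]
blue [228. 301.] [0.6154 0.1609 0.1032] [[0.605 0.143 0.1  ]
 [0.627 0.176 0.106]]
```

View pics/s4.png

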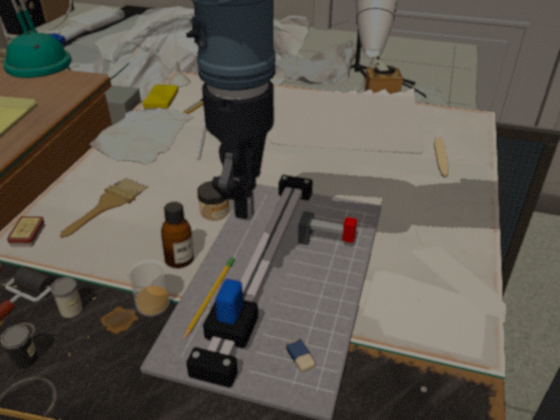

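The grip is at (228,301), about 257 mm along, and the head met the stop with 18 N. The bolt (349,229) is still out, the beaker (150,290) is standing where it was, and the tool is clear.

```bash
python3 -c "
from bench import ctrl
print(ctrl.hand_in())"
```

```text
the job is handed in; nothing more can be done
None
```

The job is handed in at about 12.6 s: the bolt is pulled out about 37 mm, the cutting head is against the far stop (about 257 mm of travel measured), and the beaker was not touched.

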